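Open a child-resistant sample bottle in the anti-twist holder

TASK

Carry the white square bottle, upright, into the well of the blue anti-twist holder and let go of it. Then open its orange child-resistant cap in two bites: press the cap down and turn it anticlockwise (seen from above) past the first ratchet tooth to the half-way catch, let go so that it springs up there, take it afresh and press and turn it past the second tooth until its arrow meets the green mark. Lift the cap straight off and set it down flat, arrow side up, in the middle of the aluminium tray, leaving the bottle seated in the holder and the other things on the desk standing where they are.

Things in the scene. Friction and masses are not known exactly. Their poses are not given: they have to be found in the camera images.
- bottle: White square bottle, loose, 0.35 kg, upright: body 66 x 66 mm to z 74 (lowest 8 mm stepped in to about 60 x 60 mm), yellow band, round neck under the cap; 138 mm tall with the cap on. Origin: centre of the underside, z up. The locked cap (cap's origin at z 92) carries the whole bottle.
- red_mark (a point): Red mark on the bottle's shoulder, on the bottle's +x side: the cap's arrow points here while locked (play about 2 deg). Turning angle 0; angles grow anticlockwise seen from above, about the bottle's axis.
- yellow_mark (a point): Yellow mark on the shoulder, at 55 deg: half-way catch. A cap let go with its arrow between 45 and 65 deg springs up to its first height and is caught there. A 4 mm high ratchet tooth lies before this catch and another after it; the cap passes them only while pressed down at least 5 mm.
- green_mark (a point): Green mark on the shoulder, at 125 deg: open place. With its arrow between 108 and 140 deg the cap lifts straight off; a firm stop lies past 143 deg. Let go there, the cap stays resting on the spring.
- cap: Orange child-resistant cap, loose, 50 g, 46 mm high. Origin: centre of its lower rim, z up; +x along the white arrow on top. Grip the ribbed round crown, 61 mm across, z 28 to 46 (say at z 38, about 40 N); below it a hollow skirt 58 mm across. On the bottle a spring pushes it up: about 4 N at rest, 9.5 N at 6 mm down; hard stop at 8 mm.
- arrow (a point): Tip of the white arrow on the cap's top, 30 mm from the cap's axis along the cap's +x, z 46 of the cap.
- holder: Blue holder, fixed: base plate 110 x 110 mm, 6 mm thick, with a square well 72 x 72 mm inside four walls (8 mm thick, tops at z 34). Origin: centre of the underside; the well's sides run along its x and y. The bottle (in any of its four square positions) stands on the plate at z 6 and can turn there by only about 5 deg.
- tray: Aluminium tray, fixed, 110 x 110 mm, 16 mm high, walls 4 mm, inner floor at z 4. Origin: centre of the underside.
- soil_beaker: Round beaker of soil with a clear lid, loose bystander, 118 mm in diameter, 100 mm high. Origin: centre of the underside.
- marker_mug: Cream mug full of marker pens, loose bystander, 112 x 105 mm, 138 mm high. Origin: centre of the underside.
- wash_bottle: White wash bottle with a blue cap and bent spout, loose bystander, body 64 mm in diameter centred 16 mm along its own +x from the origin, 205 mm high. Origin: on the underside.
Mind the look-alikes: they are no part of the job. What is meant by the cap is not pink, red or turquoise, and is the larger of those in its own colour.

How it is judged:
By the outcome, as a careful person would: the job done as asked, in the order asked, and still so for the second after the job is handed in, with the robot touching nothing.
It also fails if it takes over 66 s, if anything falls off the work surface, if the arm or the gripper's body presses on something with over 40 N, if the wrist force passes 120 N, or if a joint passes its speed limit or range.

ROBOT

A 7-joint arm with a two-finger parallel gripper is mounted at the origin on a cart in front of the work surface, level with it; the furniture and walls round the work are solid. World frame = base frame: x ahead of the robot, y to its left, z up, the work surface at z = 0. Lengths are in m, angles in rad, forces in N, time in s.
With the tool pointing down it reaches from about 0.425 to 0.875 m from the base axis. Payload 4.7 kg.
Tool frame: the origin (TCP) lies midway between the tips of the shut fingers; the grasp point (between the pads) lies 19 mm behind it; z points along the fingers, y is the line along which they close (so a half turn about z gives the same grasp; the last joint's range is limited). The gripper opens to 87 mm and grips with 3 to 60 N. Pads are 19 mm wide; open, the fingers measure 117 mm over their backs; the gripper's body (75 mm by 190 mm) begins 51 mm behind the grasp point.
Start: joints at [-1.168, 0.321, -0.07, 1.45, 0.023, 1.371, -0.057], TCP at [0.246, 0.601, 0.223] pointing down, gripper open.
Joint ranges: [-2.86, 2.86], [-0.3, 2.09], [-1.38, 1.24], [0.06, 2.45], [-1.56, 4.7], [0.09, 2.05], [-2.69, 2.69]. Speed limits (rad/s): [2.57, 2.57, 3.14, 3.14, 3.14, 3.14, 3.14].

INTERFACE

Orientations are given as a rotation vector (axis times angle).
In Python, from rig import get_state, snapshot, finish_job, search_frame, spot_point gives the robot as it stands. The module is installed in compiled form; this text tells all that it offers.
- The arm moves only by the tool shift_gripper, called after "Emit:" by a JSON object that holds its "method" and its "body". Schema: {"type":"object","properties":{"offsets":{"type":"array","items":{"type":"object","properties":{"pos":{"type":"array","items":{"type":"number"},"minItems":3,"maxItems":3},"rot":{"type":"array","items":{"type":"number"},"minItems":3,"maxItems":3}},"additionalProperties":false},"minItems":1,"maxItems":5},"jaw":{"type":"number"},"only":{"type":"string"},"quiet":{"type":"boolean"},"lines":{"type":"string"}},"required":["offsets"],"additionalProperties":false}. offsets is a list of rows, 1 to 5 of them, each an object with the fields pos (a list: dx, dy, dz in mm), rot (a list: a rotation vector rx, ry, rz in units of 0.25 rad); a field left out counts as zero; each row is the pose to reach, as a shift and turn from the pose commanded when the call began, along the tool's axes at that moment; what a row does not reach only later rows make up. A row lasts 1/10 s, in which the tool goes at most 0.05 m and 0.15 rad, less where a joint would pass 70% of its speed; a pose out of reach is approached as far as the arm can. jaw is the finger opening in m, set as the call begins (left out keeps the last). The fingers move at their own pace and stop on an object; the grip force is fixed at half the most. Time passes only in rows, so rows that do not move let the fingers close. The tool returns the time, the measured TCP pose, the force, the opening and the grip force at its end. only (a regular expression) keeps the lines of the reply that match it, lines (a string "A,B") keeps lines A to B, and quiet returns only ok. Input that does not fit is refused with a message, and nothing moves.
- get_state(): the state, without advancing time (a new reading comes with each control period).
- snapshot(name): name is "side" or "top" or "wrist"; returns a dict with "image" (384x512x3 uint8, red, green, blue), "K" (3x3 intrinsics, pixels), "k1" (the pictures are not rectified: a ray, as slopes to the right and down, at radius r is drawn at 1 + k1 r^2 times it, then the intrinsics apply), "R" (3x3) and "t" (3): a world point X has camera coordinates R X + t. Camera axes: x right, y down, z forward; pixel columns grow to the right and rows downward; lengths in m; the calibration is good to about 2 mm. A picture is of the moment at which its call begins. There is no depth.
- finish_job(): hands the job in; it is judged then, once.
Trained networks look in a picture, given as the dict that the camera call returned (one of the last four; its "shot" number tells which), for a name from the list of things; names that differ only in an ending like _2 or _b are one class to them, and where a whole thing is asked for, a point or a joint stands for the part that bears it (a point fixed in the world has none). Each returns a list of dicts, best first, with "p" (0 to 1); they miss things now and then, are a little off and sometimes report something else, mostly with a low value. They report only what shows in the picture. A call takes as long as a camera call. They do not tell look-alikes from the thing itself.
- search_frame(picture, target): "location" ([row, column] in pixels, amid what is visible of it).
- spot_point(picture, target): "location" ([row, column] in pixels: a listed point, or the origin of a listed thing).
The state is a dict: "clock": time; "joint_positions": joint angles; "joint_velocities": joint speeds; "effort": joint torques, N m; "tcp_pos": TCP position; "orientation": TCP orientation; "contact_force": force on the tool from outside, world axes, zero at the start; "torque": the same for the moment, N m; "grip_width": finger opening in m; "grasp_force": force on a finger pad.
Only numpy, scipy, OpenCV 4.12 (cv2) and the standard library are available. Lean on these libraries where they do the work, as an engineer would, in place of code of your own. Each camera call takes 0.05 s, during which the arm holds its last target. There are 200 camera calls.

## Working session

There is one attempt and no reset: what is moved stays moved. The work goes in short steps, Python scripts to look and compute and a tool call to move; the robot and the scene stay as the last step left them, time stands still between calls to the robot, and variables do not carry over. Pictures are saved under pics/ and viewed, at most 14 in all, crops included, and the job is handed in when it is done.

```bash
mkdir -p pics
```

Create h.py:
```python
import numpy as np, cv2
from rig import *
from scipy.spatial.transform import Rotation as Ro
def ray(s,loc):
    K=s["K"];d=np.array([(loc[1]-K[0,2])/K[0,0],(loc[0]-K[1,2])/K[1,1]]);u=d.copy()
    for _ in range(20): u=d/(1+s["k1"]*(u@u))
    R=s["R"];return -R.T@s["t"], R.T@np.r_[u,1]
def onz(s,loc,z):
    o,d=ray(s,loc);return o+d*(z-o[2])/d[2]
def proj(s,X):
    c=s["R"]@np.array(X)+s["t"];u=c[:2]/c[2];u=u*(1+s["k1"]*(u@u));return s["K"][1,1]*u[1]+s["K"][1,2],s["K"][0,0]*u[0]+s["K"][0,2]
def tri(a,la,b,lb):
    o,d=ray(a,la);p,e=ray(b,lb);d=d/np.linalg.norm(d);e=e/np.linalg.norm(e)
    st=np.linalg.lstsq(np.c_[d,-e],p-o,rcond=None)[0];x=o+d*st[0];y=p+e*st[1];return (x+y)/2,np.linalg.norm(x-y)
def save(s,n): cv2.imwrite("pics/"+n+".png",s["image"][:,:,::-1])
```

Run:
```python
from h import *
import h
np.set_printoptions(precision=4,suppress=True)
st=get_state();print(st['clock'],st['tcp_pos'],st['orientation'],st['contact_force'],st['grip_width'])
ims=[]
for n in("top","side"):
    s=snapshot(n);ims.append(s["image"]);print(n,-s["R"].T@s["t"],s["R"][2])
    for t in("bottle","cap","arrow","red_mark","yellow_mark","green_mark","holder","tray","soil_beaker","marker_mug","wash_bottle"):
        print(t,[(round(d["p"],2),np.round(d["location"]).astype(int).tolist(),np.round(onz(s,d["location"],{"cap":.092,"arrow":.138,"red_mark":.074,"yellow_mark":.074,"green_mark":.074}.get(t,0))[:2],3)) for d in spot_point(s,t)][:5])
cv2.imwrite("pics/a.png",cv2.resize(np.vstack(ims)[:,:,::-1],None,fx=1,fy=1)[:600] if 0 else cv2.resize(np.hstack(ims)[:,:,::-1],(800,300)))
cv2.imwrite("pics/top.png",cv2.resize(ims[0][:,:,::-1],(800,600)))
cv2.imwrite("pics/side.png",cv2.resize(ims[1][:,:,::-1],(800,600)))
```

```text
0.0 [0.2462 0.601  0.2215] [-0.6068 -3.0821  0.0029] [-0.2628  0.1036  0.0266] 0.08740915104814864
top [0.3751 0.0628 1.3597] [ 0.0847  0.0054 -0.9964]
bottle [(0.45, [202, 183], array([0.442, 0.324]))]
cap [(0.8, [222, 229], array([0.376, 0.164])), (0.79, [198, 150], array([0.448, 0.407])), (0.73, [192, 217], array([0.467, 0.201])), (0.67, [197, 177], array([0.451, 0.322])), (0.55, [230, 171], array([0.351, 0.339]))]
arrow [(0.88, [206, 142], array([0.422, 0.416])), (0.63, [218, 218], array([0.388, 0.194])), (0.54, [229, 163], array([0.355, 0.354])), (0.44, [185, 220], array([0.485, 0.189]))]
red_mark [(0.63, [206, 173], array([0.426, 0.34 ]))]
yellow_mark [(0.74, [206, 180], array([0.425, 0.317])), (0.3, [206, 175], array([0.426, 0.334]))]
green_mark [(0.46, [200, 193], array([0.445, 0.278]))]
holder [(0.62, [195, 371], array([ 0.461, -0.289]))]
tray [(0.81, [200, 314], array([ 0.447, -0.103]))]
soil_beaker [(0.98, [146, 219], array([0.624, 0.206]))]
marker_mug [(0.74, [190, 253], array([0.478, 0.095]))]
wash_bottle [(0.7, [157, 280], array([0.589, 0.007]))]
side [ 0.2006 -0.9031  
[... 477 characters left out ...]
32]))]
red_mark [(0.6, [163, 226], array([0.427, 0.319]))]
yellow_mark [(0.65, [167, 220], array([0.405, 0.301]))]
green_mark [(0.94, [167, 235], array([0.449, 0.283])), (0.72, [262, 269], array([ 0.431, -0.165])), (0.41, [230, 303], array([ 0.557, -0.073]))]
holder [(0.9, [312, 294], array([ 0.462, -0.276])), (0.55, [184, 234], array([0.448, 0.293]))]
tray [(0.62, [141, 223], array([0.473, 0.6  ])), (0.56, [261, 271], array([ 0.459, -0.093]))]
soil_beaker [(0.58, [190, 289], array([0.616, 0.205]))]
marker_mug [(0.73, [220, 260], array([0.479, 0.085])), (0.49, [157, 234], array([0.484, 0.464])), (0.4, [183, 235], array([0.452, 0.3  ]))]
wash_bottle [(0.94, [229, 303], array([0.591, 0.007]))]
```

View pics/top.png

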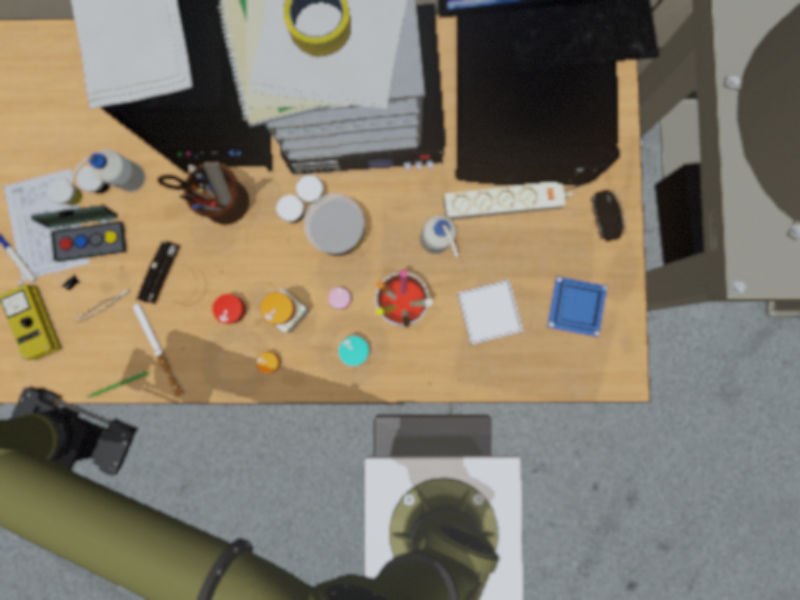

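View pics/side.png

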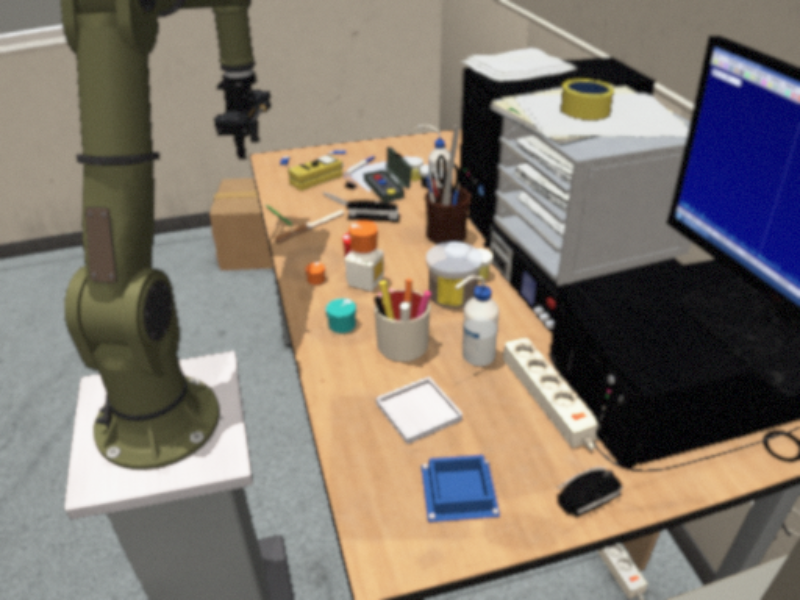

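Orange candidates are the large cap on the bottle at top (197,177) and the small orange cap at (230,171). The other caps are red at (198,146), pink at (192,217) and turquoise at (222,229), none of which fit the description. I choose the large orange cap at (197,177) and will check it in a wrist crop from closer.

The rows are not in the units I measure in: shifts go in mm and turns go in units of 0.25 rad. I convert before sending: -0.195 m is -195, -0.155 m is -155.

Emit:
{"method": "shift_gripper", "body": {"offsets": [{"pos": [-40,-27,-30]},{"pos": [-77,-52,-55]},{"pos": [-115,-78,-70]},{"pos": [-155,-105,-80]},{"pos": [-195,-132,-80]}]}}

```text
clock: 1.7
tcp_pos: [0.376, 0.4076, 0.3048]
orientation: [0.606, 3.081, 0.006]
contact_force: [1.4, 0.9, -0.3]
grip_width: 0.0867
grasp_force: 0.0
```

Emit:
{"method": "shift_gripper", "body": {"offsets": [{"pos": [-40,-27,0]},{"pos": [-80,-54,0]},{"pos": [-95,-64,0]}]}}

```text
clock: 2.0
tcp_pos: [0.442, 0.3075, 0.3031]
orientation: [0.619, 3.078, -0.001]
contact_force: [-0.0, -0.2, 0.5]
grip_width: 0.0874
grasp_force: 0.0
```

Create look.py:
```python
from h import *
import sys
np.set_printoptions(precision=4,suppress=True)
def look(cam,items,n=4):
    s=snapshot(cam)
    for t,z in items:
        print(cam,t,[(round(d["p"],2),np.round(d["location"]).astype(int).tolist(),np.round(onz(s,d["location"],z)[:2],4)) for d in spot_point(s,t)][:n])
    return s
def st():
    s=get_state();R=Ro.from_rotvec(s['orientation']).as_matrix();print(s['clock'],s['tcp_pos'],'x',R[:,0],'z',R[:,2],'F',s['contact_force'],s['grip_width'],s['grasp_force']);return s,R
```

Run:
```python
from look import *
st();s=look("wrist",[("cap",.092),("arrow",.138),("red_mark",.074),("yellow_mark",.074),("green_mark",.074),("bottle",0)]);print(-s["R"].T@s["t"],s["R"])
save(s,"w1")
```

```text
2.0 [0.442  0.3075 0.3031] x [-0.9223  0.3866 -0.0025] z [ 0.0022 -0.0012 -1.    ] F [-0.0236 -0.2191  0.5238] 0.08739825552036572 0.0
wrist cap [(0.94, [165, 266], array([0.4469, 0.3185])), (0.93, [141, 165], array([0.3668, 0.2104])), (0.91, [129, 331], array([0.436 , 0.4128])), (0.68, [195, 209], array([0.4555, 0.2307]))]
wrist arrow [(0.98, [154, 175], array([0.3849, 0.2287])), (0.97, [153, 277], array([0.4292, 0.3374])), (0.76, [112, 341], array([0.4134, 0.4195])), (0.73, [214, 211], array([0.4675, 0.2353]))]
wrist red_mark [(0.83, [143, 276], array([0.4277, 0.3409]))]
wrist yellow_mark [(0.8, [145, 247], array([0.4153, 0.3045]))]
wrist green_mark [(0.66, [175, 238], array([0.449 , 0.2752]))]
wrist bottle [(0.66, [157, 264], array([0.4528, 0.316 ]))]
[0.3667 0.3378 0.4659] [[ 0.387   0.9221 -0.0005]
 [ 0.8804 -0.3694  0.2973]
 [ 0.274  -0.1154 -0.9548]]
```

View pics/w1.png

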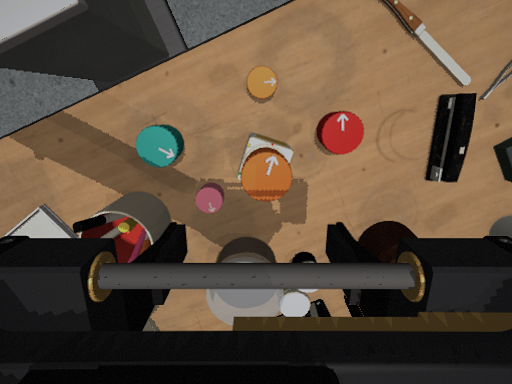

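The view shows the large orange cap on the white square bottle, with its top disc centred near (175,266) and its arrow pointing up and right to the red mark. The other caps are the small orange (82,262), red (132,340), pink (198,209) and turquoise (146,160), so the choice is confirmed.

Add to look.py:
```python
def disc(s,z,near,r=40):
    """fit orange disc; returns world centre/radius on plane z using the contour of the top"""
    h=cv2.cvtColor(s["image"],cv2.COLOR_RGB2HSV);m=cv2.inRange(h,(6,140,90),(22,255,255))
    n,l,stt,c=cv2.connectedComponentsWithStats(m)
    i=min(range(1,n),key=lambda k:np.hypot(*(c[k]-np.array(near)[::-1]))+(1e4 if stt[k,4]<300 else 0))
    cn=max(cv2.findContours((l==i).astype(np.uint8),0,cv2.CHAIN_APPROX_NONE)[0],key=cv2.contourArea)
    cn=cv2.convexHull(cn)[:,0,::-1];P=np.array([onz(s,p,z)[:2] for p in cn],np.float32)
    e=cv2.fitEllipse(cn.astype(np.float32));c,rr=cv2.minEnclosingCircle(P);return P,c,rr
```

Run:
```python
from look import *
from scipy.optimize import least_squares
s=snapshot("wrist");P,c,rr=disc(s,.138,(172,266));print(c,rr,len(P))
cam=-s["R"].T@s["t"]
# silhouette model: cylinder r30.5 z .120-.138 ; match hull
from scipy.spatial import ConvexHull
def mod(c):
    a=np.linspace(0,2*np.pi,72);pts=np.array([proj(s,(c[0]+r*np.cos(t),c[1]+r*np.sin(t),z)) for z,r in((.138,.0305),(.12,.0305),(.119,.029),(.092,.029)) for t in a],np.float32)
    return cv2.convexHull(pts)
hp=np.array([proj(s,(p[0],p[1],.138)) for p in P],np.float32)
f=lambda c:[cv2.pointPolygonTest(mod(c),(float(p[0]),float(p[1])),True) for p in hp]
q=least_squares(f,[.447,.312],diff_step=1e-3);print(q.x,np.std(q.fun),np.abs(q.fun).max())
for t in("arrow","red_mark","green_mark","yellow_mark","bottle"):
    z={"arrow":.138,"bottle":0}.get(t,.074)
    for d in spot_point(s,t)[:2]:
        v=onz(s,d["location"],z)[:2]-q.x;print(t,v,np.degrees(np.arctan2(v[1],v[0])))
# holder & tray in both views
T=snapshot("top");S=snapshot("side")
for t in("holder","tray"):
    a,b=spot_point(T,t),spot_point(S,t)
    for n,x,s in(("T",a,T),("S",b,S)):print(t,n,[(round(d['p'],2),onz(s,d['location'],0)[:2]) for d in x])
im=T["image"];h=cv2.cvtColor(im,cv2.COLOR_RGB2HSV);m=cv2.inRange(h,(100,120,40),(125,255,255))
sub=np.zeros_like(m);sub[160:230,330:410]=m[160:230,330:410]
cn=max(cv2.findContours(sub,0,1)[0],key=cv2.contourArea)[:,0,::-1]
W=np.array([onz(T,p,.006)[:2] for p in cn],np.float32);print(cv2.minAreaRect(W*1000))
```

```text
(0.44928526878356934, 0.3159245252609253) 0.032191697508096695 28
[0.452  0.3149] 0.7887627092267866 2.4856455586205204
arrow [-0.0677 -0.0865] -128.0473645945861
arrow [-0.0246  0.0207] 139.81800593593928
red_mark [-0.0209  0.021 ] 134.86056511562052
green_mark [-0.0055 -0.0352] -98.81072805543596
yellow_mark [-0.0334 -0.0081] -166.34416377099126
bottle [0.0032 0.0002] 3.657435799965048
holder T [(0.79, array([ 0.4585, -0.2954]))]
holder S [(0.77, array([ 0.4645, -0.2773]))]
tray T [(0.61, array([ 0.4455, -0.0894]))]
tray S [(0.59, array([ 0.462 , -0.0864]))]
((458.4195556640625, -282.19805908203125), (100.58843231201172, 101.18295288085938), 78.33683013916016)
```

To row units: 0.192 m is 192, 0.17 m is 170.

Emit:
{"method": "shift_gripper", "body": {"offsets": [{"pos": [-6,10.6,40]},{"pos": [-6,10.6,90]},{"pos": [-6,10.6,135]},{"pos": [-6,10.6,170]},{"pos": [-6,10.6,192]}]}}

```text
clock: 3.45
tcp_pos: [0.4466, 0.3195, 0.1072]
orientation: [-0.606, -3.08, 0.005]
contact_force: [0.4, 0.7, -0.3]
grip_width: 0.0872
grasp_force: 0.0
```

Emit:
{"method": "shift_gripper", "body": {"offsets": [{},{},{},{},{}], "jaw": 0.05}}

```text
clock: 3.95
tcp_pos: [0.449, 0.3209, 0.1121]
orientation: [0.607, 3.081, 0.002]
contact_force: [-1.3, -1.0, 3.4]
grip_width: 0.0602
grasp_force: 30.0
```

Run:
```python
from look import *
st()
```

```text
3.95 [0.449  0.3209 0.1121] x [-0.9253  0.3793 -0.0015] z [ 0.002  0.001 -1.   ] F [-1.3236 -0.9865  3.4197] 0.0601918286650857 29.97241205535829
```

Emit:
{"method": "shift_gripper", "body": {"offsets": [{"pos": [0,0,-30]},{"pos": [0,0,-75]},{"pos": [0,0,-120]},{"pos": [0,0,-165]},{"pos": [0,0,-200]}]}}

```text
clock: 4.45
tcp_pos: [0.448, 0.3209, 0.3133]
orientation: [0.606, 3.081, 0.003]
contact_force: [0.8, 1.3, -3.6]
grip_width: 0.0599
grasp_force: 30.0
```

Run:
```python
from look import *
st();s=snapshot("side");S=s
print(proj(s,(.449,.321,.138+.2)))
cv2.imwrite("pics/lift.png",cv2.resize(s["image"][40:220,140:340,::-1],(800,600)[:2] if 0 else (660,594),interpolation=cv2.INTER_CUBIC))
w=look("wrist",[("red_mark",.274),("green_mark",.274),("yellow_mark",.274),("arrow",.338),("cap",.292)],2)
```

```text
4.45 [0.448  0.3209 0.3133] x [-0.9254  0.379  -0.0008] z [ 0.0016  0.0018 -1.    ] F [ 0.7516  1.2712 -3.6204] 0.059925378490724074 30.00385302118957
(np.float64(87.95348515971597), np.float64(228.7112164486689))
wrist red_mark [(0.88, [182, 268], array([0.4315, 0.3385])), (0.15, [229, 255], array([0.4642, 0.3144]))]
wrist green_mark [(0.84, [232, 208], array([0.4517, 0.2796]))]
wrist yellow_mark [(0.55, [182, 225], array([0.4198, 0.3084]))]
wrist arrow [(0.76, [218, 277], array([0.4345, 0.3393])), (0.67, [153, 164], array([0.3797, 0.2996]))]
wrist cap [(0.91, [230, 257], array([0.4577, 0.319 ])), (0.87, [129, 316], array([0.4054, 0.382 ]))]
```

View pics/lift.png

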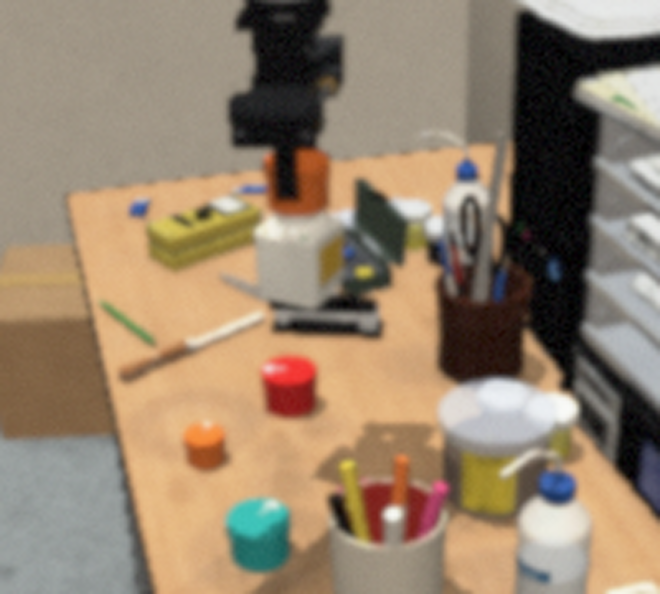

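The bottle hangs upright and whole in the gripper, with the cap near (178,297) in the crop. The other things stand where they were.

Emit:
{"method": "shift_gripper", "body": {"offsets": [{"pos": [-10,-25,0]},{"pos": [-23,-60,0]},{"pos": [-40,-105,0]},{"pos": [-57,-148,0]},{"pos": [-73,-190,0]}]}}

```text
clock: 5.3
tcp_pos: [0.4426, 0.1151, 0.3086]
orientation: [-0.606, -3.08, 0.003]
contact_force: [1.6, -0.4, -3.3]
grip_width: 0.0602
grasp_force: 30.0
```

Emit:
{"method": "shift_gripper", "body": {"offsets": [{"pos": [-17,-43,0]},{"pos": [-34,-87,0]},{"pos": [-51,-131,0]},{"pos": [-68,-174,0]},{"pos": [-80,-205,0]}]}}

```text
clock: 5.8
tcp_pos: [0.4384, -0.1064, 0.3091]
orientation: [-0.612, -3.079, 0.002]
contact_force: [0.4, 0.2, -3.5]
grip_width: 0.0605
grasp_force: 30.0
```

Emit:
{"method": "shift_gripper", "body": {"offsets": [{"pos": [-15,-40,0],"rot": [0,0,-0.52]},{"pos": [-28,-70,0],"rot": [0,0,-1.08]},{"pos": [-35,-90,0],"rot": [0,0,-1.64]},{"pos": [-37,-90,0],"rot": [0,0,-2.12]},{"pos": [-37,-90,0],"rot": [0,0,-2.304]}]}}

```text
clock: 6.3
tcp_pos: [0.4391, -0.2007, 0.3089]
orientation: [0.295, -3.125, -0.001]
contact_force: [0.0, 0.5, -4.1]
grip_width: 0.06
grasp_force: 30.0
```

Add to look.py:
```python
def marks(s,zs):
    A=[];
    from scipy.optimize import least_squares
    for t,a in(("red_mark",0),("yellow_mark",55),("green_mark",125)):
        d=spot_point(s,t)
        if d and d[0]["p"]>.3: A.append((np.radians(a),*onz(s,d[0]["location"],zs)[:2]))
    A=np.array(A);f=lambda q:np.r_[q[0]+q[3]*np.cos(q[2]+A[:,0])-A[:,1],q[1]+q[3]*np.sin(q[2]+A[:,0])-A[:,2],.3*(q[3]-.033)]
    q=min((least_squares(f,[*A[:,1:].mean(0),y,.033]) for y in(-2,0,2)),key=lambda r:r.cost);print("marks",len(A),"c",q.x[:2],"yaw",np.degrees(q.x[2]),"r",q.x[3],"res",np.abs(q.fun).max());return q.x
```

Run:
```python
from look import *
p,R=st();s=look("wrist",[("holder",0)]);marks(s,p['tcp_pos'][2]+.019-.130+.074)
save(s,"w2")
```

```text
6.3 [ 0.4391 -0.2007  0.3089] x [-0.9823 -0.1874  0.0022] z [-0.0023  0.0005 -1.    ] F [ 0.0317  0.5137 -4.0777] 0.059996570189475136 30.002441005781293
wrist holder [(0.75, [156, 202], array([ 0.4595, -0.289 ])), (0.48, [181, 223], array([ 0.4953, -0.2488]))]
marks 3 c [ 0.4477 -0.205 ] yaw -194.0485448800598 r 0.035676514237666934 res 0.0011985761840616616
```

View pics/w2.png

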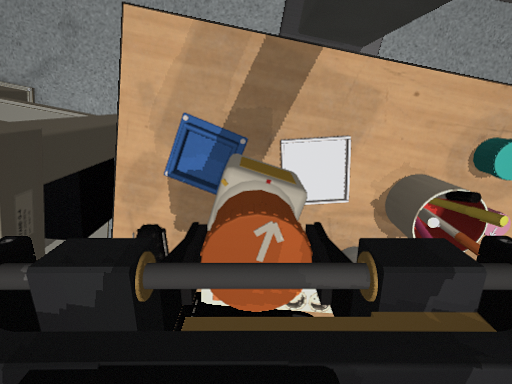

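The bottle occludes one corner of the holder. Its white corner screws are near (118,184), (142,243) and (174,166), and the tray is at (170,318). I'll measure the holder's yaw and the bottle's edges more finely.

Run:
```python
from look import *
p,R=st();s=snapshot("wrist");im=s["image"]
cv2.imwrite("pics/w3.png",cv2.resize(im[105:245,155:315,::-1],(640,560),interpolation=cv2.INTER_CUBIC))
g=[]
for r,c in((118,184),(142,243),(174,166)):
    w=im[r-6:r+7,c-6:c+7].astype(float).min(2);w=np.clip(w-w.max()*.75,0,None);yy,xx=np.mgrid[r-6:r+7,c-6:c+7];q=((w*yy).sum()/w.sum(),(w*xx).sum()/w.sum());X=onz(s,q,.006);g.append(X[:2]);print(q,X)
d=g[1]-g[0];e=g[2]-g[0];print(np.degrees(np.arctan2(d[1],d[0])),np.linalg.norm(d),np.degrees(np.arctan2(e[1],e[0])),np.linalg.norm(e),"c",(g[1]+g[2])/2)
```

```text
6.55 [ 0.4396 -0.1997  0.3097] x [-0.9826 -0.1855  0.0013] z [-0.0013  0.0002 -1.    ] F [-0.1002 -0.0604 -3.8493] 0.06055299929242612 30.00360940117389
(np.float64(117.03608660785886), np.float64(184.54170008019247)) [ 0.4032 -0.3226  0.006 ]
(np.float64(140.30459126539753), np.float64(241.9820828667413)) [ 0.4222 -0.2274  0.006 ]
(np.float64(172.4859437751004), np.float64(165.60642570281124)) [ 0.4984 -0.3435  0.006 ]
78.66878682257298 0.09706182926318332 -12.38404497178354 0.09751001995641781 c [ 0.4603 -0.2855]
```

View pics/w3.png

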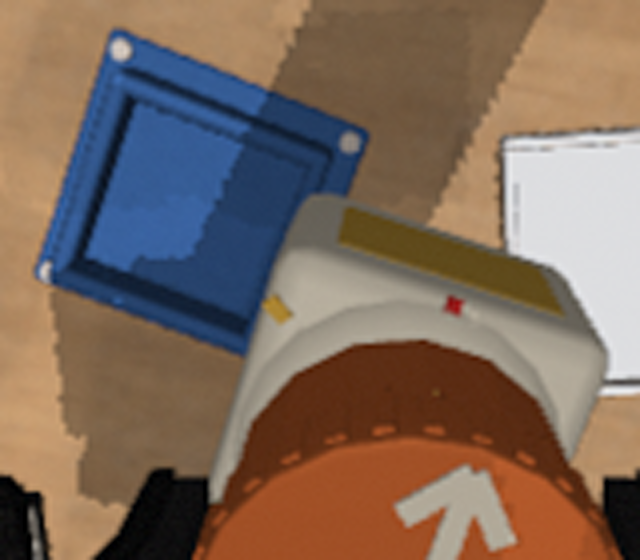

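The crop shows the yellow band on the bottle's red-mark face. Its upper edge runs from (240,340) to (312,565) and its lower edge from (208,345) to (278,545), in crop row and column.

Run:
```python
from look import *
p,R=st();s=snapshot("wrist");b=p['tcp_pos'][2]-.111
from itertools import product
for z,(a,c) in((.06,((240,340),(312,565))),(.02,((208,345),(278,545)))):
    w=[onz(s,(105+q[0]/4-.4,155+q[1]/4-.4),b+z)[:2] for q in(a,c)];d=w[1]-w[0];print(w,np.linalg.norm(d),np.degrees(np.arctan2(d[1],d[0])))
for n in range(3): marks(snapshot("wrist"),b+.074)
a=spot_point(s,"arrow");print([(round(q['p'],2),q['location'],onz(s,q['location'],b+.138)) for q in a])
```

```text
6.6 [ 0.4397 -0.1998  0.3099] x [-0.9826 -0.1857  0.0009] z [-0.0009  0.0001 -1.    ] F [ 0.1751 -0.6072 -4.2788] 0.06047270610853193 30.00366128515452
[array([ 0.4071, -0.22  ]), array([ 0.413 , -0.1748])] 0.04556250324482472 82.53037390606067
[array([ 0.4085, -0.2208]), array([ 0.4159, -0.1734])] 0.048044225976792795 81.10745320060282
marks 3 c [ 0.4471 -0.2035] yaw 168.25022924625608 r 0.03553774290693736 res 0.0013647480390802103
marks 2 c [ 0.4431 -0.2034] yaw 175.08898427681808 r 0.034572420995491994 res 0.0004717262986475977
marks 2 c [ 0.4479 -0.2034] yaw 169.57699604617565 r 0.0341853311964602 res 0.00035559935893806
[(0.94, [217.1, 273.6], array([ 0.4136, -0.1969,  0.3369])), (0.58, [240.6, 492.7], array([ 0.4053, -0.0823,  0.3369]))]
```

To row units: 0.145 m is 145, -0.0863 m is -86.3, 0.06 rad is 0.24.

Emit:
{"method": "shift_gripper", "body": {"offsets": [{"pos": [0,-40,0],"rot": [0,0,0.12]},{"pos": [0,-75,30],"rot": [0,0,0.24]},{"pos": [0,-86.3,70],"rot": [0,0,0.24]},{"pos": [0,-86.3,115],"rot": [0,0,0.24]},{"pos": [0,-86.3,145],"rot": [0,0,0.24]}]}}

```text
clock: 7.8
tcp_pos: [0.4547, -0.2845, 0.1625]
orientation: [0.198, -3.132, -0.002]
contact_force: [-0.1, 0.7, -4.0]
grip_width: 0.0604
grasp_force: 30.0
```

Emit:
{"method": "shift_gripper", "body": {"offsets": [{}]}}

```text
clock: 7.9
tcp_pos: [0.4531, -0.283, 0.1613]
orientation: [0.199, -3.127, -0.005]
contact_force: [-1.4, 0.6, -4.6]
grip_width: 0.0605
grasp_force: 30.0
```

Run:
```python
from look import *
p,R=st();s=snapshot("wrist");im=s["image"];b=p['tcp_pos'][2]-.112;print(marks(s,b+.074))
cv2.imwrite("pics/w4.png",cv2.resize(im[80:260,150:370,::-1],(770,630)[:1]+(590,),interpolation=cv2.INTER_CUBIC))
```

```text
7.9 [ 0.4531 -0.283   0.1613] x [-0.9919 -0.1268  0.0083] z [-0.0087  0.0026 -1.    ] F [-1.352   0.5666 -4.6083] 0.060455972779923844 29.993407521396875
marks 3 c [ 0.459  -0.2862] yaw -195.35115277572135 r 0.036401516340730966 res 0.0023478078523330725
[ 0.459  -0.2862 -3.4095  0.0364]
```

View pics/w4.png

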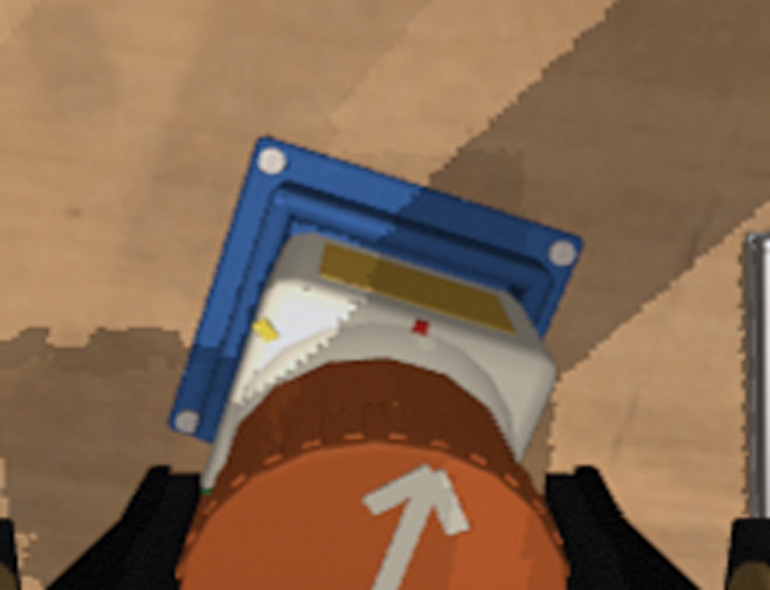

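The bottle hangs over the well with its sides parallel to it. The band's slope is about 16 deg and the holder's edge about 16-17 deg.

To row units: -0.002 m is -2, 0.032 m is 32.

Emit:
{"method": "shift_gripper", "body": {"offsets": [{"pos": [-2,0,5]},{"pos": [-2,0,12]},{"pos": [-2,0,19]},{"pos": [-2,0,26]},{"pos": [-2,0,32]}]}}

```text
clock: 8.6
tcp_pos: [0.4578, -0.2844, 0.1326]
orientation: [0.2, -3.135, -0.001]
contact_force: [0.3, 0.0, -3.3]
grip_width: 0.0596
grasp_force: 30.0
```

Run:
```python
from look import *
st()
```

```text
8.6 [ 0.4578 -0.2844  0.1326] x [-0.9919 -0.1269  0.0007] z [-0.0007  0.0003 -1.    ] F [ 0.2713  0.0461 -3.269 ] 0.05959686209643347 30.004800078459084
```

Emit:
{"method": "shift_gripper", "body": {"offsets": [{"pos": [0,0,5]},{"pos": [0,0,10]},{"pos": [0,0,13.5]},{"pos": [0,0,15.5]},{"pos": [0,0,15.5]}]}}

```text
clock: 9.1
tcp_pos: [0.4582, -0.285, 0.1182]
orientation: [-0.199, 3.135, -0.001]
contact_force: [0.0, -0.2, -3.3]
grip_width: 0.0602
grasp_force: 30.0
```

Run:
```python
from look import *
st()
```

```text
9.1 [ 0.4582 -0.285   0.1182] x [-0.992  -0.1265 -0.0004] z [ 0.0005 -0.0004 -1.    ] F [ 0.0038 -0.1919 -3.2864] 0.06022827297482499 29.996938817203045
```

To row units: 0.003 m is 3, 0.002 m is 2.

Emit:
{"method": "shift_gripper", "body": {"offsets": [{"pos": [0,0,1]},{"pos": [0,0,2]},{"pos": [0,0,3]},{"pos": [0,0,3]}]}}

```text
clock: 9.5
tcp_pos: [0.4584, -0.2853, 0.1156]
orientation: [-0.199, 3.134, -0.001]
contact_force: [-2.6, -1.4, 5.6]
grip_width: 0.0601
grasp_force: 30.0
```

Emit:
{"method": "shift_gripper", "body": {"offsets": [{},{},{},{}], "jaw": 0.087}}

```text
clock: 9.9
tcp_pos: [0.4581, -0.2841, 0.1147]
orientation: [0.2, -3.135, -0.001]
contact_force: [-0.1, 0.7, 0.9]
grip_width: 0.083
grasp_force: 0.0
```

```bash
python3 - <<'E'
from look import *
st()
E
```

```text
9.9 [ 0.4581 -0.2841  0.1147] x [-0.9919 -0.1272  0.0001] z [-0.0002  0.0005 -1.    ] F [-0.127   0.6705  0.8516] 0.0830243438706161 0.0
```

Emit:
{"method": "shift_gripper", "body": {"offsets": [{"pos": [0,0,-30]},{"pos": [0,0,-70]},{"pos": [0,0,-100]},{"pos": [20,0,-120]},{"pos": [20,0,-120]}]}}

```text
clock: 10.4
tcp_pos: [0.4378, -0.2892, 0.2377]
orientation: [-0.196, 3.131, -0.001]
contact_force: [0.3, 0.4, 0.9]
grip_width: 0.0869
grasp_force: 0.0
```

Add to look.py:
```python
def capfit(s,zb,c0,near):
    """cap centre from orange silhouette; zb = z of cap origin"""
    from scipy.optimize import least_squares
    P,c,rr=disc(s,zb+.046,near);hp=[proj(s,(*p,zb+.046)) for p in P];a=np.linspace(0,2*np.pi,72)
    mod=lambda c:cv2.convexHull(np.array([proj(s,(c[0]+r*np.cos(t),c[1]+r*np.sin(t),zb+z)) for z,r in((.046,.0305),(.028,.0305),(.027,.029),(0,.029)) for t in a],np.float32))
    f=lambda c:[cv2.pointPolygonTest(mod(c),(float(p[0]),float(p[1])),True) for p in hp]
    q=least_squares(f,c0,diff_step=1e-3);c=q.x;print("cap c",c,"res",np.std(q.fun),np.abs(q.fun).max(),"n",len(P))
    for d in spot_point(s,"arrow")[:1]:
        v=onz(s,d["location"],zb+.046)[:2]-c;print("arrow",d["p"],np.degrees(np.arctan2(v[1],v[0])),np.linalg.norm(v))
    return c
```

Run:
```python
from look import *
p,R=st();print(p['joint_positions']);s=snapshot("wrist");r=proj(s,(.461,-.285,.14));print(r);capfit(s,.098,[.461,-.285],r);marks(s,.08);marks(snapshot("wrist"),.08)
save(s,"w5")
```

```text
10.4 [ 0.4378 -0.2892  0.2377] x [-0.9922 -0.1247 -0.0048] z [ 0.0049 -0.0004 -1.    ] F [0.331  0.4325 0.9157] 0.08691801159957378 0.0
[-0.3967  0.0346  0.9638  1.769  -0.0315  1.3486  2.2694]
(np.float64(213.69019095242862), np.float64(258.79770479787555))
cap c [ 0.4645 -0.2865] res 2.057342884042681 6.248601228374683 n 32
arrow 0.95 166.62677136600692 0.03353593555299425
marks 3 c [ 0.4651 -0.2886] yaw -193.51888670138132 r 0.034414051920721014 res 0.0013177846032883522
marks 3 c [ 0.467  -0.2899] yaw -195.29105778653027 r 0.035207270219500195 res 0.0037806038165204003
```

View pics/w5.png

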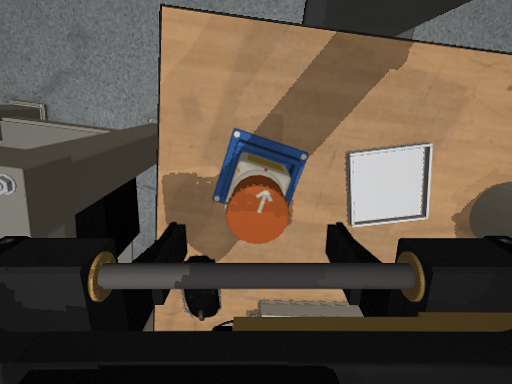

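The bottle is seated in the holder (white body at (178,260)), with the cap disc at (210,258) and the arrow toward the red mark. The tray is at (185,390).

Emit:
{"method": "shift_gripper", "body": {"offsets": [{"pos": [-10,0,25]},{"pos": [-25.4,0,60]},{"pos": [-25.4,0,90]},{"pos": [-25.4,0,110]},{"pos": [-25.4,0,120.7]}]}}

```text
clock: 11.35
tcp_pos: [0.4623, -0.2833, 0.1119]
orientation: [0.2, -3.132, -0.001]
contact_force: [0.0, 0.4, 0.5]
grip_width: 0.0868
grasp_force: 0.0
```

Emit:
{"method": "shift_gripper", "body": {"offsets": [{},{},{},{}], "jaw": 0.05}}

```text
clock: 11.75
tcp_pos: [0.4642, -0.2842, 0.1154]
orientation: [-0.2, 3.133, -0.001]
contact_force: [-0.5, -0.1, 0.4]
grip_width: 0.0628
grasp_force: 0.0
```

```bash
python3 - <<'E'
from look import *
p,R=st();print(p['joint_positions'])
E
```

```text
11.75 [ 0.4642 -0.2842  0.1154] x [-0.9919 -0.127  -0.0021] z [ 0.0021 -0.0003 -1.    ] F [-0.4836 -0.1005  0.3726] 0.06275147133683553 0.0
[-0.3248  0.2494  0.9399  1.8764 -0.2239  1.124   2.3959]
```

To row units: 0.0068 m is 6.8, 0.003 m is 3.

Emit:
{"method": "shift_gripper", "body": {"offsets": [{},{},{"pos": [0,0,3]},{"pos": [0,0,6.8]},{"pos": [0,0,6.8]}]}}

```text
clock: 12.25
tcp_pos: [0.4642, -0.2847, 0.1084]
orientation: [-0.199, 3.134, -0.001]
contact_force: [-1.0, -0.9, 8.7]
grip_width: 0.0601
grasp_force: 30.0
```

Run:
```python
from look import *
p,R=st();print(p['joint_positions'])
```

```text
12.25 [ 0.4642 -0.2847  0.1084] x [-0.9919 -0.1267 -0.0017] z [ 0.0018 -0.0008 -1.    ] F [-1.027  -0.9465  8.6617] 0.06005216291069572 29.994171895086765
[-0.3188  0.2601  0.9362  1.8828 -0.2336  1.1113  2.4035]
```

Emit:
{"method": "shift_gripper", "body": {"offsets": [{"pos": [0,0,1.2],"rot": [0,0,-0.4]},{"pos": [0,0,1.2],"rot": [0,0,-0.88]},{"pos": [0,0,1.2],"rot": [0,0,-1.36]},{"pos": [0,0,1.2],"rot": [0,0,-1.84]},{"pos": [0,0,1.2],"rot": [0,0,-2.32]}]}}

```text
clock: 12.75
tcp_pos: [0.4646, -0.2838, 0.1045]
orientation: [0.851, -3.019, -0.018]
contact_force: [-4.1, 7.9, 39.0]
grip_width: 0.0599
grasp_force: 29.8
```

Run:
```python
from look import *
p,R=st();print(p['joint_positions'],p['torque'])
```

```text
12.75 [ 0.4646 -0.2838  0.1045] x [-0.8529 -0.5221  0.0017] z [-0.008   0.0097 -0.9999] F [-4.0919  7.8664 38.9728] 0.05986399050930375 29.84043538570404
[ 0.1864  0.201   0.3528  1.8598 -0.0821  1.106   2.6904] [ 1.6829  1.1551 -0.3433]
```

Emit:
{"method": "shift_gripper", "body": {"offsets": [{"pos": [0,0,-2],"rot": [0,0,0.16]},{"pos": [0,0,-2],"rot": [0,0,0.56]},{"pos": [0,0,-2],"rot": [0,0,1]},{"pos": [0,0,-2],"rot": [0,0,1.4]},{"pos": [0,0,-2],"rot": [0,0,1.72]}]}}

```text
clock: 13.25
tcp_pos: [0.4641, -0.2857, 0.1044]
orientation: [0.179, -3.129, -0.011]
contact_force: [1.2, 0.5, 22.0]
grip_width: 0.06
grasp_force: 29.9
```

Run:
```python
from look import *
p,R=st();print(p['joint_positions'],p['torque'],np.degrees(np.arctan2(R[1,0],R[0,0])))
```

```text
13.25 [ 0.4641 -0.2857  0.1044] x [-0.9935 -0.1139  0.007 ] z [-0.0079  0.0069 -0.9999] F [ 1.1684  0.4722 22.0036] 0.0599718698737334 29.931139033287764
[ 0.141   0.2037  0.4059  1.8615 -0.0916  1.1045  2.2664] [0.2689 0.0149 0.2801] -173.46202688444103
```

To row units: -0.008 m is -8, -0.006 m is -6.

Emit:
{"method": "shift_gripper", "body": {"offsets": [{"pos": [0,0,-3]},{"pos": [0,0,-6]},{"pos": [0,0,-8]},{"pos": [0,0,-8]}]}}

```text
clock: 13.65
tcp_pos: [0.4625, -0.285, 0.1093]
orientation: [0.184, -3.125, -0.013]
contact_force: [2.4, -3.2, 6.5]
grip_width: 0.0602
grasp_force: 30.0
```

Emit:
{"method": "shift_gripper", "body": {"offsets": [{},{},{},{},{"pos": [0,0,-20]}], "jaw": 0.087}}

```text
clock: 14.15
tcp_pos: [0.4581, -0.2821, 0.1243]
orientation: [0.184, -3.113, -0.024]
contact_force: [-0.4, -0.9, -0.1]
grip_width: 0.0856
grasp_force: 0.0
```

Emit:
{"method": "shift_gripper", "body": {"offsets": [{"pos": [0,0,-30],"rot": [0,0,0.4]},{"pos": [0,0,-60],"rot": [0,0,1]},{"pos": [0,0,-60],"rot": [0,0,1.6]},{"pos": [0,0,-60],"rot": [0,0,2.2]},{"pos": [0,0,-60],"rot": [0,0,2.8]}]}}

```text
clock: 14.65
tcp_pos: [0.4612, -0.284, 0.1869]
orientation: [-0.905, -2.987, -0.009]
contact_force: [0.4, 0.3, -0.1]
grip_width: 0.0869
grasp_force: 0.0
```

Run:
```python
from look import *
p,R=st();print(p['joint_positions'],p['torque'],np.degrees(np.arctan2(R[1,0],R[0,0])))
```

```text
14.65 [ 0.4612 -0.284   0.1869] x [-0.8317  0.5549  0.0217] z [-0.0184  0.0115 -0.9998] F [ 0.4401  0.296  -0.1088] 0.08694720578412017 0.0
[ 0.0791  0.131   0.4634  1.7679 -0.0614  1.2787  1.5405] [-0.054  -0.016  -0.0349] 146.2898389760402
```

Emit:
{"method": "shift_gripper", "body": {"offsets": [{"pos": [0,0,-10],"rot": [0,0,0.56]},{"pos": [0,0,-30],"rot": [0,0,1.16]},{"pos": [0,0,-40],"rot": [0,0,1.72]},{"pos": [0,0,-40],"rot": [0,0,2.32]},{"pos": [0,0,-40],"rot": [0,0,2.88]}]}}

```text
clock: 15.15
tcp_pos: [0.4621, -0.2845, 0.2271]
orientation: [-1.899, -2.476, 0.003]
contact_force: [0.4, 0.5, 0.1]
grip_width: 0.0872
grasp_force: 0.0
```

Emit:
{"method": "shift_gripper", "body": {"offsets": [{"rot": [0,0,0.6]},{"rot": [0,0,1.2]},{"rot": [0,0,1.8]},{"rot": [0,0,2.4]},{"rot": [0,0,3]}]}}

```text
clock: 15.65
tcp_pos: [0.4618, -0.2844, 0.2265]
orientation: [-2.675, -1.609, 0.016]
contact_force: [-0.4, 1.4, 0.5]
grip_width: 0.087
grasp_force: 0.0
```

Emit:
{"method": "shift_gripper", "body": {"offsets": [{"rot": [0,0,0.4]},{"rot": [0,0,0.52]},{"rot": [0,0,0.52]}]}}

```text
clock: 15.95
tcp_pos: [0.462, -0.2845, 0.2268]
orientation: [-2.77, -1.443, 0.018]
contact_force: [0.6, 0.2, -0.5]
grip_width: 0.0871
grasp_force: 0.0
```

```bash
python3 - <<'E'
from look import *
p,R=st();print(p['joint_positions'],np.degrees(np.arctan2(R[1,0],R[0,0])))
# world tilt correction in tool axes
c=np.cross(R[:,2],[0,0,-1]);print("tilt fix rot tool",R.T@c)
s=snapshot("wrist");capfit(s,.098,[.463,-.286],proj(s,(.463,-.286,.14)));marks(s,.08)
T=snapshot("top");capfit(T,.098,[.463,-.286],proj(T,(.463,-.286,.14)))
E
```

```text
15.95 [ 0.462  -0.2845  0.2268] x [ 0.5729  0.8196 -0.0015] z [-0.0187  0.0113 -0.9998] F [ 0.6186  0.1565 -0.5017] 0.08706062613329095 0.0
[-0.0125  0.1097  0.5597  1.7137 -0.0595  1.3571 -0.0518] 55.044057823605925
tilt fix rot tool [-0.0218  0.0015 -0.    ]
cap c [ 0.4604 -0.2871] res 0.29459248475095534 1.2236623168261196 n 35
arrow 0.86 171.7424502446973 0.02931898074856375
marks 1 c [ 0.4388 -0.327 ] yaw -114.59155902619706 r 0.03300006026770504 res 1.8080311512541635e-08
cap c [ 0.4563 -0.2937] res 2.439453369307523 7.234626913741031 n 13
arrow 0.92 93.21574284934135 0.6976569844720585
```

The rows are not in the units I measure in: shifts go in mm and turns go in units of 0.25 rad. I convert before sending: 0.111 m is 111, 0.003 m is 3, -0.022 rad is -0.088.

Emit:
{"method": "shift_gripper", "body": {"offsets": [{"pos": [-1,3,30],"rot": [-0.088,0,0]},{"pos": [-1,3,70],"rot": [-0.088,0,0]},{"pos": [-1,3,95],"rot": [-0.088,0,0]},{"pos": [-1,3,111],"rot": [-0.088,0,0]},{"pos": [-1,3,111],"rot": [-0.088,0,0]}]}}

```text
clock: 16.8
tcp_pos: [0.4602, -0.285, 0.1136]
orientation: [-2.785, -1.449, 0.007]
contact_force: [0.5, 0.9, -0.8]
grip_width: 0.0869
grasp_force: 0.0
```

Emit:
{"method": "shift_gripper", "body": {"offsets": [{},{},{},{},{}], "jaw": 0.05}}

```text
clock: 17.3
tcp_pos: [0.4622, -0.286, 0.1167]
orientation: [2.786, 1.449, -0.0]
contact_force: [-1.3, 0.6, 3.3]
grip_width: 0.0597
grasp_force: 30.0
```

Emit:
{"method": "shift_gripper", "body": {"offsets": [{}]}}

```text
clock: 17.4
tcp_pos: [0.4622, -0.2861, 0.1167]
orientation: [2.786, 1.449, -0.0]
contact_force: [-1.7, 0.9, 4.2]
grip_width: 0.0601
grasp_force: 30.0
```

Run:
```python
from look import *
p,R=st();print(p['joint_positions'],np.degrees(np.arctan2(R[1,0],R[0,0])),p["torque"])
```

```text
17.4 [ 0.4622 -0.2861  0.1167] x [ 0.5741  0.8188 -0.001 ] z [ 0.0006 -0.0016 -1.    ] F [-1.7045  0.8648  4.1759] 0.060094010050592755 29.99855219386518
[ 0.005   0.187   0.5542  1.8671 -0.108   1.1159 -0.0126] 54.96467455440416 [ 0.1043  0.3985 -0.0052]
```

Emit:
{"method": "shift_gripper", "body": {"offsets": [{"pos": [0,0,3]},{"pos": [0,0,6.2]},{"pos": [0,0,6.2]}]}}

```text
clock: 17.7
tcp_pos: [0.4623, -0.2861, 0.1105]
orientation: [2.786, 1.449, -0.0]
contact_force: [-1.6, 1.5, 8.8]
grip_width: 0.0604
grasp_force: 30.0
```

Emit:
{"method": "shift_gripper", "body": {"offsets": [{"rot": [0,0,-0.24]},{"rot": [0,0,-0.56]},{"rot": [0,0,-0.88]},{"rot": [0,0,-1.2]},{"rot": [0,0,-1.44]}]}}

```text
clock: 18.2
tcp_pos: [0.4623, -0.2857, 0.1108]
orientation: [2.479, 1.928, 0.0]
contact_force: [-2.3, 2.1, 9.6]
grip_width: 0.0601
grasp_force: 30.0
```

Run:
```python
from look import *
p,R=st();print(p['joint_positions'],np.degrees(np.arctan2(R[1,0],R[0,0])),p["torque"])
```

```text
18.2 [ 0.4623 -0.2857  0.1108] x [ 0.2462  0.9692 -0.0006] z [ 0.0007 -0.0008 -1.    ] F [-2.2662  2.0751  9.6006] 0.06010461644259287 29.996497510001063
[ 0.0418  0.1908  0.5136  1.8719 -0.1041  1.1043  0.3457] 75.74950905462606 [ 0.4678  0.6533 -0.0904]
```

To row units: 0.0007 m is 0.7, -0.39 rad is -1.56.

Emit:
{"method": "shift_gripper", "body": {"offsets": [{"pos": [0,0,0.7],"rot": [0,0,-0.28]},{"pos": [0,0,0.7],"rot": [0,0,-0.6]},{"pos": [0,0,0.7],"rot": [0,0,-0.92]},{"pos": [0,0,0.7],"rot": [0,0,-1.24]},{"pos": [0,0,0.7],"rot": [0,0,-1.56]}]}}

```text
clock: 18.7
tcp_pos: [0.4622, -0.2857, 0.1102]
orientation: [2.058, 2.372, -0.0]
contact_force: [-3.4, 2.3, 8.8]
grip_width: 0.0601
grasp_force: 30.0
```

Emit:
{"method": "shift_gripper", "body": {"offsets": [{"rot": [0,0,-0.28]},{"rot": [0,0,-0.56]},{"rot": [0,0,-0.8]},{"rot": [0,0,-1]},{"rot": [0,0,-1]}]}}

```text
clock: 19.2
tcp_pos: [0.4623, -0.2858, 0.1102]
orientation: [1.749, 2.609, -0.001]
contact_force: [-2.6, 2.4, 9.0]
grip_width: 0.0601
grasp_force: 30.0
```

```bash
python3 - <<'E'
from look import *
p,R=st();print(p['joint_positions'],np.degrees(np.arctan2(R[1,0],R[0,0])),p["torque"])
s=snapshot("wrist");capfit(s,.092,[.463,-.286],proj(s,(.463,-.286,.14)));marks(s,.08)
s=look("side",[("arrow",.138),("red_mark",.08),("green_mark",.08),("yellow_mark",.08)])
T=snapshot("top")
import cv2
i=np.hstack([cv2.resize(s["image"][280:340,260:340],(400,300),interpolation=cv2.INTER_CUBIC),cv2.resize(snapshot("wrist")["image"][100:310,150:374],(400,300))])
cv2.imwrite("pics/t1.png",i[:,:,::-1])
E
```

```text
19.2 [ 0.4623 -0.2858  0.1102] x [-0.3798  0.9251 -0.0011] z [ 0.0006 -0.0009 -1.    ] F [-2.6278  2.4105  8.9952] 0.060087434066650895 29.995996300131083
[ 0.1017  0.187   0.4464  1.8705 -0.0896  1.1026  0.9713] 112.32101695187372 [ 0.4898  0.7266 -0.0064]
cap c [ 0.4624 -0.288 ] res 0.9741208079775799 1.803930664975374 n 16
arrow 0.82 -134.78901965901804 0.029642062108307343
marks 2 c [ 0.462  -0.2963] yaw 158.1382437441588 r 0.03318733959524083 res 5.6201878572249145e-05
side arrow [(0.96, [285, 294], array([ 0.4436, -0.3076])), (0.66, [164, 204], array([0.343 , 0.2318])), (0.64, [192, 225], array([0.3735, 0.0704])), (0.5, [149, 219], array([0.4034, 0.3048]))]
side red_mark [(0.72, [296, 285], array([ 0.4333, -0.2876])), (0.27, [190, 289], array([0.5754, 0.1038]))]
side green_mark [(0.71, [300, 307], array([ 0.4764, -0.3124]))]
side yellow_mark [(0.25, [221, 261], array([ 0.4535, -0.0148]))]
```

View pics/t1.png

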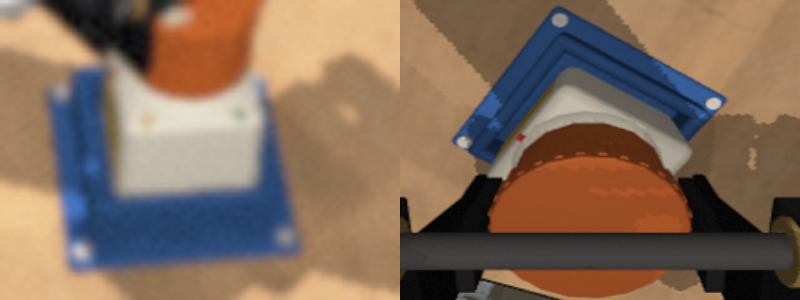

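The side crop shows the cap on the bottle with the arrow tip between the yellow mark at (120,148) and the viewer, and the bottle square in the holder. The measured arrow is at about 225 deg in world terms, about 55 deg from red.

To row units: -0.005 m is -5, -0.002 m is -2.

Emit:
{"method": "shift_gripper", "body": {"offsets": [{"pos": [0,0,-2]},{"pos": [0,0,-5]},{"pos": [0,0,-5]}]}}

```text
clock: 20.1
tcp_pos: [0.4622, -0.2858, 0.1147]
orientation: [1.75, 2.608, -0.001]
contact_force: [-1.7, 2.3, 6.6]
grip_width: 0.0601
grasp_force: 30.0
```

Emit:
{"method": "shift_gripper", "body": {"offsets": [{},{},{},{},{}], "jaw": 0.087}}

```text
clock: 20.6
tcp_pos: [0.4619, -0.2861, 0.1139]
orientation: [1.751, 2.608, -0.002]
contact_force: [0.4, -0.8, -0.9]
grip_width: 0.0857
grasp_force: 0.0
```

Emit:
{"method": "shift_gripper", "body": {"offsets": [{"pos": [0,0,-30],"rot": [0,0,0.52]},{"pos": [0,0,-60],"rot": [0,0,1.12]},{"pos": [0,0,-90],"rot": [0,0,1.72]},{"pos": [0,0,-110],"rot": [0,0,2.32]},{"pos": [0,0,-110],"rot": [0,0,2.88]}]}}

```text
clock: 21.1
tcp_pos: [0.4637, -0.2869, 0.2276]
orientation: [2.558, 1.813, 0.004]
contact_force: [0.1, 0.2, 0.2]
grip_width: 0.0868
grasp_force: 0.0
```

Emit:
{"method": "shift_gripper", "body": {"offsets": [{"rot": [0,0,0.52]},{"rot": [0,0,1.12]},{"rot": [0,0,1.44]},{"rot": [0,0,1.44]}]}}

```text
clock: 21.5
tcp_pos: [0.462, -0.2858, 0.2241]
orientation: [2.842, 1.336, -0.001]
contact_force: [0.7, -0.0, -0.5]
grip_width: 0.0867
grasp_force: 0.0
```

```bash
python3 - <<'E'
from look import *
p,R=st();print(p['joint_positions'],np.degrees(np.arctan2(R[1,0],R[0,0])))
c=np.cross(R[:,2],[0,0,-1]);print("tilt fix rot tool",R.T@c)
s=snapshot("wrist");capfit(s,.098,[.463,-.286],proj(s,(.463,-.286,.14)));marks(s,.08)
S=look("side",[("arrow",.144),("red_mark",.08),("green_mark",.08),("yellow_mark",.08)],1)
i=np.hstack([cv2.resize(S["image"][270:330,255:335],(400,300),interpolation=cv2.INTER_CUBIC),cv2.resize(s["image"][100:310,150:374],(400,300))])
cv2.imwrite("pics/t2.png",i[:,:,::-1])
E
```

```text
21.5 [ 0.462  -0.2858  0.2241] x [ 0.6378  0.7702 -0.0013] z [-0.     -0.0016 -1.    ] F [ 0.7232 -0.0409 -0.5124] 0.08672123431690003 0.0
[ 0.0183  0.0915  0.5201  1.7338 -0.0453  1.3277 -0.1441] 50.37013322397062
tilt fix rot tool [0.001  0.0013 0.    ]
cap c [ 0.4618 -0.2874] res 0.27385484720189185 0.9057995695007641 n 35
marks 1 c [ 0.4917 -0.2914] yaw 114.59155902759514 r 0.03299994794157631 res 1.5617527106964733e-08
side arrow [(0.73, [283, 293], array([ 0.4416, -0.3085]))]
side red_mark [(0.91, [294, 285], array([ 0.4349, -0.2807]))]
side green_mark [(0.6, [306, 310], array([ 0.4769, -0.3297]))]
side yellow_mark [(0.83, [304, 287], array([ 0.4311, -0.3098]))]
```

View pics/t2.png

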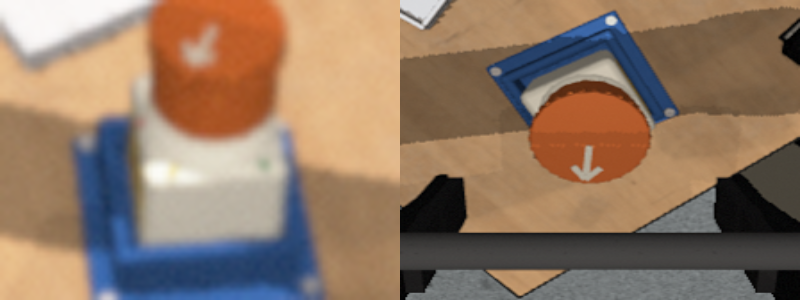

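The cap has sprung up on the seated bottle. Its arrow points to about the yellow mark (side crop (45,200), with the yellow mark at (170,170)).

To row units: 0.1075 m is 107.5, 0.095 m is 95.

Emit:
{"method": "shift_gripper", "body": {"offsets": [{"pos": [0,0,30]},{"pos": [0,0,70]},{"pos": [0,0,95]},{"pos": [0,0,107.5]},{"pos": [0,0,107.5]}]}}

```text
clock: 22.5
tcp_pos: [0.461, -0.2855, 0.1152]
orientation: [-2.842, -1.337, 0.005]
contact_force: [0.2, 0.3, 0.6]
grip_width: 0.0867
grasp_force: 0.0
```

Emit:
{"method": "shift_gripper", "body": {"offsets": [{},{},{},{},{}], "jaw": 0.05}}

```text
clock: 23.0
tcp_pos: [0.4622, -0.286, 0.1174]
orientation: [2.841, 1.337, -0.0]
contact_force: [-0.2, 0.5, 4.3]
grip_width: 0.0605
grasp_force: 30.0
```

Emit:
{"method": "shift_gripper", "body": {"offsets": [{},{"pos": [0,0,3]},{"pos": [0,0,6.5]},{"pos": [0,0,6.5]}]}}

```text
clock: 23.4
tcp_pos: [0.4624, -0.286, 0.1109]
orientation: [2.841, 1.337, 0.0]
contact_force: [-1.8, 2.2, 8.7]
grip_width: 0.0601
grasp_force: 30.0
```

Run:
```python
from look import *
p,R=st();print(p['joint_positions'],np.degrees(np.arctan2(R[1,0],R[0,0])),p["torque"])
```

```text
23.4 [ 0.4624 -0.286   0.1109] x [ 0.6376  0.7704 -0.0007] z [ 0.0007 -0.0015 -1.    ] F [-1.7523  2.1839  8.6828] 0.060069777126122464 29.992422815412283
[ 0.0395  0.191   0.5163  1.8717 -0.1041  1.1041 -0.0966] 50.38594985954437 [0.3462 0.5344 0.0127]
```

To row units: 0.0007 m is 0.7, -0.38 rad is -1.52.

Emit:
{"method": "shift_gripper", "body": {"offsets": [{"pos": [0,0,0.7],"rot": [0,0,-0.24]},{"pos": [0,0,0.7],"rot": [0,0,-0.56]},{"pos": [0,0,0.7],"rot": [0,0,-0.88]},{"pos": [0,0,0.7],"rot": [0,0,-1.2]},{"pos": [0,0,0.7],"rot": [0,0,-1.52]}]}}

```text
clock: 23.9
tcp_pos: [0.4624, -0.2859, 0.1106]
orientation: [2.535, 1.853, 0.0]
contact_force: [-1.6, 2.2, 9.5]
grip_width: 0.0603
grasp_force: 30.0
```

Emit:
{"method": "shift_gripper", "body": {"offsets": [{"rot": [0,0,-0.32]},{"rot": [0,0,-0.64]},{"rot": [0,0,-0.96]},{"rot": [0,0,-1.28]},{"rot": [0,0,-1.6]}]}}

```text
clock: 24.4
tcp_pos: [0.4623, -0.2859, 0.1106]
orientation: [2.117, 2.32, -0.0]
contact_force: [-3.0, 2.5, 8.9]
grip_width: 0.0601
grasp_force: 30.0
```

Emit:
{"method": "shift_gripper", "body": {"offsets": [{"rot": [0,0,-0.32]},{"rot": [0,0,-0.64]},{"rot": [0,0,-0.96]},{"rot": [0,0,-1.28]},{"rot": [0,0,-1.56]}]}}

```text
clock: 24.9
tcp_pos: [0.4624, -0.286, 0.1107]
orientation: [1.627, 2.686, -0.001]
contact_force: [-3.8, 1.6, 10.0]
grip_width: 0.0601
grasp_force: 30.0
```

Emit:
{"method": "shift_gripper", "body": {"offsets": [{"rot": [0,0,-0.08]},{"rot": [0,0,-0.08]}]}}

```text
clock: 25.1
tcp_pos: [0.4624, -0.286, 0.1107]
orientation: [1.604, 2.7, -0.001]
contact_force: [-3.2, 2.5, 10.0]
grip_width: 0.0607
grasp_force: 30.0
```

```bash
python3 - <<'E'
from look import *
p,R=st();print(p['joint_positions'],np.degrees(np.arctan2(R[1,0],R[0,0])),p["torque"])
S=look("side",[("arrow",.137),("red_mark",.08),("green_mark",.08),("yellow_mark",.08)],1)
w=look("wrist",[("arrow",.137),("red_mark",.08),("green_mark",.08),("yellow_mark",.08)],1)
E
```

```text
25.1 [ 0.4624 -0.286   0.1107] x [-0.4783  0.8782 -0.0015] z [ 0.001  -0.0012 -1.    ] F [-3.2079  2.4827  9.9523] 0.06069410705387906 29.991611000150442
[ 0.1489  0.1839  0.3936  1.8684 -0.0781  1.1029  1.0704] 118.57440333008994 [ 0.5465  0.6593 -0.0067]
side arrow [(0.75, [149, 218], array([0.4018, 0.307 ]))]
side red_mark [(0.64, [304, 306], array([ 0.4715, -0.3203]))]
side green_mark [(0.59, [304, 308], array([ 0.4761, -0.3217]))]
side yellow_mark [(0.75, [304, 288], array([ 0.4325, -0.3099]))]
wrist arrow [(0.64, [308, 254], array([ 0.4759, -0.3151]))]
wrist red_mark [(0.83, [194, 223], array([ 0.4327, -0.2824]))]
wrist green_mark []
wrist yellow_mark [(0.87, [233, 208], array([ 0.4365, -0.3144]))]
```

The arrow is at about 295 deg and the green mark at about 291-298 deg, so the cap is open. Now I lift it straight up.

Emit:
{"method": "shift_gripper", "body": {"offsets": [{"pos": [0,0,-4]},{"pos": [0,0,-8]},{"pos": [0,0,-13]},{"pos": [0,0,-18]},{"pos": [0,0,-18]}]}}

```text
clock: 26.1
tcp_pos: [0.4621, -0.2862, 0.1278]
orientation: [1.604, 2.7, -0.002]
contact_force: [-2.0, -0.4, -0.2]
grip_width: 0.0603
grasp_force: 30.0
```

Emit:
{"method": "shift_gripper", "body": {"offsets": [{"pos": [0,0,-10]},{"pos": [0,0,-25]},{"pos": [0,0,-45]},{"pos": [0,0,-70]},{"pos": [0,0,-70]}]}}

```text
clock: 26.6
tcp_pos: [0.4644, -0.2874, 0.2022]
orientation: [1.6, 2.693, -0.001]
contact_force: [0.7, -0.5, -0.3]
grip_width: 0.0602
grasp_force: 30.0
```

Run:
```python
from look import *
p,R=st();print(p['joint_positions'])
w=look("wrist",[("tray",0),("cap",.16)],1);S=look("side",[("tray",0),("bottle",.006),("cap",.186)],2);T=look("top",[("tray",0)],1)
i=np.hstack([cv2.resize(S["image"][230:340,240:350],(400,400),interpolation=cv2.INTER_CUBIC),cv2.resize(w["image"],(400,400))])
cv2.imwrite("pics/t3.png",i[:,:,::-1])
# tray outline in top: bright region
for nm,s,z in(("top",T,.016),("side",S,.016),("wrist",w,.016)):
    r,c=map(int,proj(s,(.447,-.1,.01)));h=cv2.cvtColor(s["image"],cv2.COLOR_RGB2HSV);m=((h[...,1]<45)&(h[...,2]>110)).astype(np.uint8)
    n,l,q,ce=cv2.connectedComponentsWithStats(m)
    if not(0<=r<384 and 0<=c<512) or l[r,c]==0: print(nm,"no",r,c);continue
    cn=max(cv2.findContours((l==l[r,c]).astype(np.uint8),0,1)[0],key=cv2.contourArea)[:,0,::-1]
    W=np.array([onz(s,p,z)[:2] for p in cn],np.float32)*1000;print(nm,cv2.minAreaRect(W))
```

```text
26.6 [ 0.4644 -0.2874  0.2022] x [-0.478   0.8783 -0.0078] z [ 0.0074 -0.0049 -1.    ] F [ 0.7378 -0.5385 -0.2924] 0.06016778281112316 30.000485368072987
[ 0.135   0.1029  0.3978  1.7613 -0.0411  1.2768  1.0408]
wrist tray [(0.81, [15, 322], array([ 0.4472, -0.1026]))]
wrist cap [(0.82, [224, 255], array([ 0.4685, -0.2974]))]
side tray [(0.8, [263, 269], array([ 0.4523, -0.0985])), (0.75, [304, 307], array([ 0.5024, -0.2616]))]
side bottle [(0.97, [317, 298], array([ 0.464 , -0.2975]))]
side cap [(0.86, [208, 219], array([ 0.3336, -0.0576])), (0.85, [162, 228], array([0.4006, 0.1449]))]
top tray [(0.66, [200, 311], array([ 0.4471, -0.096 ]))]
top ((447.72052001953125, -100.04402923583984), (112.29029846191406, 112.41160583496094), 13.789460182189941)
side ((436.4708557128906, -107.72953796386719), (94.77062225341797, 120.86402130126953), 14.975037574768066)
wrist ((452.0697326660156, -116.85790252685547), (109.72915649414062, 77.86015319824219), 14.277817726135254)
```

View pics/t3.png

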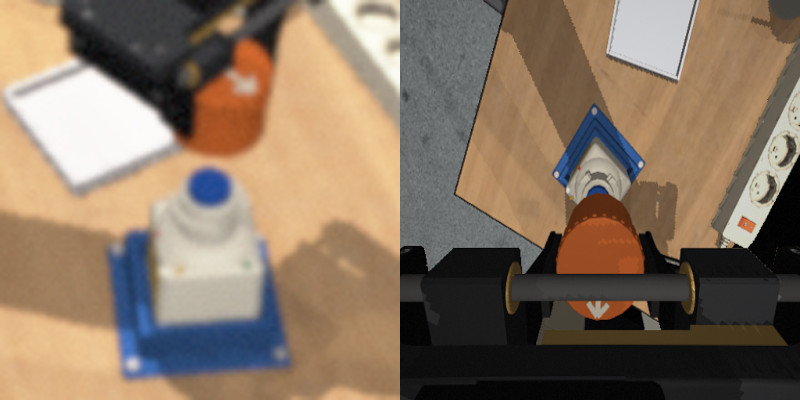

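The cap is off and held, and the bottle (blue mouth at (187,210)) stays seated in the holder.

Emit:
{"method": "shift_gripper", "body": {"offsets": [{"pos": [30,13,0],"rot": [0,0,0.32]},{"pos": [70,31,0],"rot": [0,0,0.8]},{"pos": [110,49,0],"rot": [0,0,1.36]},{"pos": [150,67,0],"rot": [0,0,1.92]},{"pos": [170.3,76,0],"rot": [0,0,2.4]}]}}

```text
clock: 27.55
tcp_pos: [0.447, -0.0969, 0.1969]
orientation: [2.334, 2.102, -0.001]
contact_force: [1.5, -0.0, -0.7]
grip_width: 0.0603
grasp_force: 30.0
```

Emit:
{"method": "shift_gripper", "body": {"offsets": [{"pos": [0,0,30],"rot": [0,0,0.56]},{"pos": [0,0,70],"rot": [0,0,1.12]},{"pos": [0,0,100],"rot": [0,0,1.6]},{"pos": [0,0,120],"rot": [0,0,1.6]},{"pos": [0,0,120],"rot": [0,0,1.6]}]}}

```text
clock: 28.05
tcp_pos: [0.4445, -0.0998, 0.0742]
orientation: [-2.701, -1.6, 0.01]
contact_force: [0.1, 0.2, -0.9]
grip_width: 0.06
grasp_force: 30.0
```

Run:
```python
from look import *
p,R=st();print(p['joint_positions'])
S=look("side",[("tray",0)],2);T=look("top",[("tray",0)],1);w=look("wrist",[("tray",0)],1)
```

```text
28.05 [ 0.4445 -0.0998  0.0742] x [ 0.4806  0.8769 -0.0042] z [-0.0067 -0.0011 -1.    ] F [ 0.051   0.2357 -0.8551] 0.05999882888560355 30.000392496585846
[-0.0448  0.0443  0.2104  2.091  -0.0083  1.0137 -0.3315]
side tray [(0.89, [262, 268], array([ 0.4512, -0.0966]))]
top tray [(0.77, [199, 312], array([ 0.4477, -0.0983]))]
wrist tray [(0.88, [196, 254], array([ 0.4474, -0.1001]))]
```

To row units: 0.047 m is 47, 0.042 m is 42.

Emit:
{"method": "shift_gripper", "body": {"offsets": [{"pos": [0,0,15]},{"pos": [0,0,30]},{"pos": [0,0,42]},{"pos": [0,0,47]},{"pos": [0,0,47]}]}}

```text
clock: 28.85
tcp_pos: [0.4471, -0.1002, 0.0298]
orientation: [2.702, 1.6, -0.003]
contact_force: [-0.6, -1.0, -1.6]
grip_width: 0.0601
grasp_force: 30.0
```

Emit:
{"method": "shift_gripper", "body": {"offsets": [{},{}]}}

```text
clock: 29.05
tcp_pos: [0.448, -0.1003, 0.0308]
orientation: [2.701, 1.6, 0.0]
contact_force: [0.3, 0.3, -0.4]
grip_width: 0.0603
grasp_force: 30.0
```

Emit:
{"method": "shift_gripper", "body": {"offsets": [{"pos": [0,0,3]},{"pos": [0,0,5]},{"pos": [0,0,6.5]},{"pos": [0,0,7.5]},{"pos": [0,0,7.5]}]}}

```text
clock: 29.55
tcp_pos: [0.4473, -0.1002, 0.0234]
orientation: [2.702, 1.6, -0.002]
contact_force: [-3.1, 0.6, 7.4]
grip_width: 0.0602
grasp_force: 30.0
```

Contact with the tray floor, 7 N. I release and back off.

Emit:
{"method": "shift_gripper", "body": {"offsets": [{"pos": [0,0,-0.5]},{"pos": [0,0,-0.5]},{"pos": [0,0,-0.5]},{"pos": [0,0,-0.5]},{"pos": [0,0,-0.5]}], "jaw": 0.087}}

```text
clock: 30.05
tcp_pos: [0.4473, -0.1002, 0.023]
orientation: [2.702, 1.6, -0.001]
contact_force: [-0.0, 0.5, -0.2]
grip_width: 0.0856
grasp_force: 0.0
```

Emit:
{"method": "shift_gripper", "body": {"offsets": [{"pos": [0,0,-10]},{"pos": [0,0,-30]},{"pos": [0,0,-70]},{"pos": [0,0,-120]},{"pos": [0,0,-170]}]}}

```text
clock: 30.55
tcp_pos: [0.4467, -0.1001, 0.1954]
orientation: [2.702, 1.6, -0.001]
contact_force: [1.3, -0.1, 0.5]
grip_width: 0.0872
grasp_force: 0.0
```

Emit:
{"method": "shift_gripper", "body": {"offsets": [{"pos": [0,0,-20]},{"pos": [0,0,-50]},{"pos": [0,0,-80]},{"pos": [0,0,-80]}]}}

```text
clock: 30.95
tcp_pos: [0.4495, -0.1003, 0.2783]
orientation: [2.698, 1.597, 0.01]
contact_force: [0.3, -0.4, 0.3]
grip_width: 0.0868
grasp_force: 0.0
```

Run:
```python
from look import *
st();w=snapshot("wrist");r=proj(w,(.4475,-.1,.03));capfit(w,.004,[.4475,-.1],r)
S=snapshot("side")
i=np.hstack([cv2.resize(S["image"][140:340,200:340],(400,570),interpolation=cv2.INTER_CUBIC),cv2.resize(w["image"][100:300,180:320],(400,570))])
cv2.imwrite("pics/end.png",i[:,:,::-1])
```

```text
30.95 [ 0.4495 -0.1003  0.2783] x [0.481  0.8767 0.0021] z [ 0.0087 -0.0023 -1.    ] F [ 0.3314 -0.4007  0.3042] 0.08682128374926815 0.0
cap c [ 0.4469 -0.1023] res 0.5848917746757258 2.276345357346459 n 25
arrow 0.78 -131.5272074314172 0.02758557024118442
```

View pics/end.png

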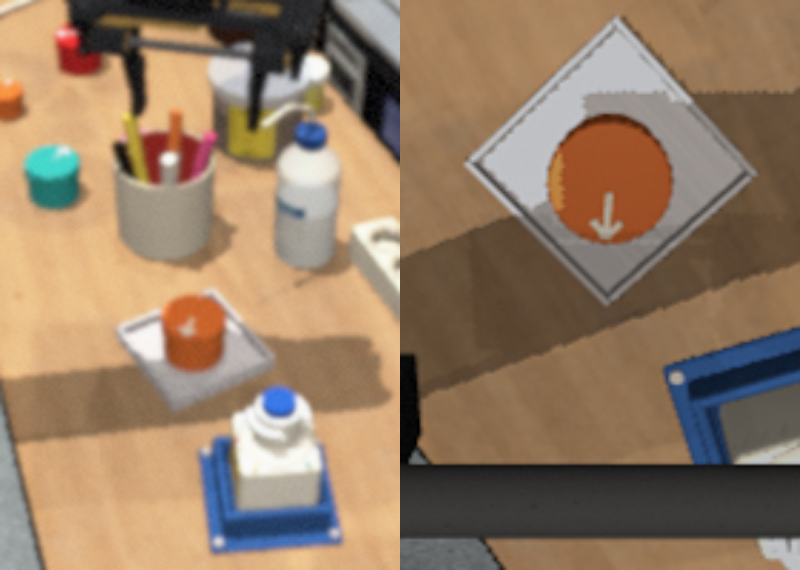

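The cap lies flat, arrow up, in the middle of the tray (side crop (330,195)). The bottle is seated in the holder (450,277), and the bystanders are undisturbed.

```bash
python3 -c "from rig import finish_job; print(finish_job())"
```

```text
the job is handed in; nothing more can be done
None
```

The job is handed in at about 31 s of the 66 s allowed: the bottle is seated in the holder, and its cap, opened in two bites, lies flat, arrow up, in the middle of the tray; an aborted first turn, stopped when the last joint read 2.6904 against its 2.69 limit with about 39 N at the wrist, was turned back to the start before the two bites.

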